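# Stand the stirring rod in the beaker's pouring lip

## Robot

A 6-joint arm with a two-finger parallel gripper is mounted at the origin on the work surface. World frame = base frame: x ahead of the robot, y to its left, z up, the work surface at z = 0. Lengths are in m, angles in degrees, forces in N, time in s.
With the tool pointing down it reaches from about 0.35 to 0.875 m from the base axis. Payload 4.2 kg.
Tool frame: the origin (TCP) lies midway between the tips of the shut fingers; the grasp point (between the pads) lies 19 mm behind it; z points along the fingers, y is the line along which they close (so a half turn about z gives the same grasp; the last joint's range is limited). The gripper opens to 87 mm and grips with 3 to 60 N. Pads are 19 mm wide; open, the fingers measure 117 mm over their backs; the gripper's body (75 mm by 190 mm) begins 51 mm behind the grasp point.
Start: joints at [78.53, 22.042, 0.453, 0, -68.411, -14.817], TCP at [0.277, 0.56, 0.199] pointing down, gripper open.
Joint ranges: [-179.83, 179.83], [-69.29, 118.12], [-61.27, 80.66], [-181.25, 117.63], [-171.15, -9.14], [-177.46, 177.46]. Speed limits (degrees/s): [159.86, 159.86, 180, 180, 180, 180].

## Interface

Orientations are given as [roll, pitch, yaw] about the fixed x, y, z axes, in that order (R = Rz(yaw) Ry(pitch) Rx(roll)).
In Python, from workcell import env gives the robot as it stands. The module is installed in compiled form; this text tells all that it offers. Calls block until the motion is done:
- env.goto(position, orientation): joint-space move of the TCP to a pose.
- env.move_straight(position, rotation=None, rate=0.15, force_limit=None): straight line of the TCP; rotation=None keeps the orientation; rate is the mean speed in m/s. With force_limit (N) it stops when the force on the tool has changed by that much, and returns True; else False.
- env.set_joints(angles): joint-space move.
- env.gripper_to(opening, grasp_force=None): opening from 0.0 (shut) to 1.0 (fully open); grasp_force is the grip in N (None keeps the last); returns when the fingers have stopped.
- env.dwell(seconds).
- env.inverse_kinematics(position, orientation): joint angles nearest the present ones, or None.
- env.read_state(): the state.
- env.grab_frame(name): name is "side" or "top"; returns a dict with "image" (480x640x3 uint8, blue, green, red), "fx", "fy", "cx", "cy" (pixels), "D" ([k1, k2, p1, p2, k3] as OpenCV has them; the pictures are not rectified), "position" and "orientation" of the camera in the world. Camera axes: x right, y up, looking along -z (the intrinsics and any distortion apply to the point x, -y, -z); pixel columns grow to the right and rows downward; lengths in m; the calibration is good to about 2 mm. A picture is of the moment at which its call begins. There is no depth.
A pose or a line that the arm cannot do raises env.Unreachable and nothing moves.
- env.close_job(): hands the job in; it is judged then, once.
Trained networks look in a picture, given as the dict that the camera call returned (one of the last four; its "shot" number tells which), for a name from the list of things; names that differ only in an ending like _2 or _b are one class to them, and where a whole thing is asked for, a point or a joint stands for the part that bears it (a point fixed in the world has none). Each returns a list of dicts, best first, with "score" (0 to 1); they miss things now and then, are a little off and sometimes report something else, mostly with a low value. They report only what shows in the picture. A call takes as long as a camera call. They do not tell look-alikes from the thing itself.
- env.search_frame(picture, thing): "xyz" ([x, y, z] in m, in world coordinates, good to about 4 mm: the middle of the surface that is visible of it).
- env.trace(picture, thing): "mask" (480x640 bool, what is visible of it).
The state is a dict: "clock": time; "joint_positions": joint angles; "qvel": joint speeds; "joint_torque": joint torques, N m; "position": TCP position; "tool_rot": TCP orientation; "force": force on the tool from outside, world axes, zero at the start; "wrist_torque": the same for the moment, N m; "opening": opening from 0.0 (shut) to 1.0 (fully open); "finger_force": force on a finger pad.
Only numpy, scipy, OpenCV 4.12 (cv2) and the standard library are available. Lean on these libraries where they do the work, as an engineer would, in place of code of your own. Each camera call takes 0.05 s, during which the arm holds its last target. There are 200 camera calls.

## Task

Take the long white stirring rod out of the rack and lower it, without dropping it, into the white porcelain beaker, so that its foot stands on the beaker's floor and its upper end leans out over the pouring lip. Leave the beaker standing where it is.

Things in the scene. Friction and masses are not known exactly. Their poses are not given: they have to be found in the camera images.
- stirring_rod: Plain round white plastic-coated steel rod, 10 mm thick, 200 mm long, about 120 g, both ends alike. Stands upright, a little loose, in a hole of the rack; its top is 210 mm above the bench, that of the other two things in the rack (a short rod, a porcelain pestle) only about 138 mm. Origin: centre of its lower end, 10 mm above the bench at the start; z runs along it to the upper end.
- stirring_rod_top (a point): Centre of the stirring rod's upper end, 200 mm from its origin.
- beaker: White porcelain beaker, 78 mm outside and 70 mm inside diameter, 110 mm high, inner floor 6 mm above the bench, 380 g, standing loose. Pouring lip: a gap about 14 mm wide in the top 15 mm of the wall, with a sloping trough out to 54 mm from the axis, its bottom 94 to 100 mm above the bench. Origin: centre of its underside; z up; x points from the axis to the lip (left, right or away from the robot).
- rack: Fixed cream plastic block, 70 mm (x) by 200 mm (y) by 70 mm high, with three round holes about 13 mm wide and 60 mm deep at y = -60, 0 and +60 mm; the long rod may be in any of them. Origin: centre of its underside; z up.
Things that resemble listed ones, but are neither listed nor needed, are in the scene too. Of the things shaped like the beaker, the white one is meant.

How it is judged (in metres and radians):
On the way:
1. the rod, still held by the fingers, has its lower end inside the beaker within about 25 mm of the floor (horizontal distance between stirring_rod and beaker below 0.04 m and z of stirring_rod in the frame of beaker below 0.031 m and contact force between the fingers and stirring_rod above 0.5 N), for 0.1 s.
At the end, for the whole second after the job is handed in: Rod released and still, lower end on the beaker's floor (origin under 20 mm above its underside, within 40 mm of its axis), upper end over 45 mm from the axis on the lip's side and within 30 mm of the lip's centre line; beaker upright within 0.1 rad, under 30 mm from where it began (horizontal distance between stirring_rod and beaker below 0.04 m and z of stirring_rod in the frame of beaker below 0.02 m and x of stirring_rod_top in the frame of beaker above 0.045 m and y of stirring_rod_top in the frame of beaker between -0.03 and 0.03 m and angle between beaker's own z axis and vertical below 0.1 rad and distance of beaker from where it was at the start of the episode below 0.03 m and linear speed of each of stirring_rod, beaker below 0.02 m/s); the robot touches nothing.
It fails at once if the beaker is tipped over (angle between beaker's own z axis and vertical above 0.5 rad).
It also fails if it takes over 56 s, if anything falls off the work surface, if the arm or the gripper's body presses on something with over 40 N, if the wrist force passes 120 N, or if a joint passes its speed limit or range.

## Working session

There is one attempt and no reset: what is moved stays moved. The work goes in short steps, each a Python script; the robot and the scene stay as the last script left them, time stands still between calls to the robot, and variables do not carry over. Pictures are saved under pics/ and viewed, at most 10 in all, crops included, and the job is handed in when it is done.

```bash
mkdir -p pics
cat > h.py <<'E'
from workcell import env
import numpy as np, cv2
from scipy.spatial.transform import Rotation as R
def rot(f):
    o=np.array(f["orientation"],float)
    return o if o.shape==(3,3) else R.from_euler('xyz',o,degrees=True).as_matrix()
def K(f): return np.array([[f["fx"],0,f["cx"]],[0,f["fy"],f["cy"]],[0,0,1.]])
def ray(f,u,v):
    p=cv2.undistortPoints(np.array([[[u,v]]],float),K(f),np.array(f["D"],float))[0,0]
    return np.array(f["position"]),rot(f)@np.array([p[0],-p[1],-1.])
def onz(f,u,v,z):
    c,d=ray(f,u,v); return c+d*(z-c[2])/d[2]
def proj(f,P):
    q=(np.atleast_2d(P)-np.array(f["position"]))@rot(f); q=q*[1,-1,-1]
    return cv2.projectPoints(q,np.zeros(3),np.zeros(3),K(f),np.array(f["D"],float))[0][:,0]
E
python3 - <<'E'
from h import *
for n in("side","top"):
    f=env.grab_frame(n); cv2.imwrite(f"pics/{n}1.png",f["image"])
    print(n,f["position"],f["orientation"],f["fx"],f["D"])
    for t in("stirring_rod","beaker","rack","stirring_rod_top"):
        print(t,[(np.round(d["xyz"],3).tolist(),round(d["score"],2)) for d in env.search_frame(f,t)])
print(env.read_state())
E
```

```text
side [0.3856811  0.45328383 0.69990504] [  42.06001287    0.84198699 -170.23804081] 462.115360380425 [-0.07232  0.       0.       0.       0.     ]
stirring_rod [([0.561, 0.122, 0.153], 0.66)]
beaker [([0.456, -0.326, 0.081], 0.82), ([0.607, -0.245, 0.076], 0.77), ([0.467, -0.177, 0.08], 0.76), ([0.341, -0.188, 0.072], 0.74)]
rack [([0.539, 0.201, 0.071], 0.83)]
stirring_rod_top [([0.559, 0.115, 0.151], 0.97)]
top [ 0.37201771 -0.03137272  1.05823551] [  6.5334498   -1.57518319 -89.54779497] 484.0708312523809 [0.01150901 0.         0.         0.         0.        ]
stirring_rod [([0.561, 0.112, 0.157], 0.65)]
beaker [([0.458, -0.363, 0.053], 0.93), ([0.339, -0.22, 0.042], 0.77), ([0.623, -0.277, 0.061], 0.66), ([0.471, -0.209, 0.051], 0.63)]
rack [([0.54, 0.162, 0.071], 0.62)]
stirring_rod_top [([0.557, 0.109, 0.16], 0.68)]
{'clock': 0.5, 'joint_positions': array([ 7.85320554e+01,  2.20427432e+01,  4.51083303e-01, -3.13620777e-03,
       -6.84122007e+01, -1.48172131e+01]), 'qvel': array([ 0.09581825, -0.05900019,  0.05769435,  0.03391541,  0.04592659,
       -0.00586304]), 'joint_torque': array([ 3.17547638e-04, -3.90071583e+01,  1.87448019e+01,  4.22073707e+00,
        1.50042109e-02, -4.51324661e-05]), 'position': array([0.27671671, 0.5603529 , 0.19872017]), 'tool_rot': array([ 1.79995522e+02,  1.83187540e-03, -2.62863117e+01]), 'force': array([0.81056495, 0.0446454 , 0.36483108]), 'wrist_torque': array([-0.02100447,  0.02628743,  0.0145233 ]), 'finger_force': 0.0, 'opening': 0.9983178636109846}
```

View pics/side1.png

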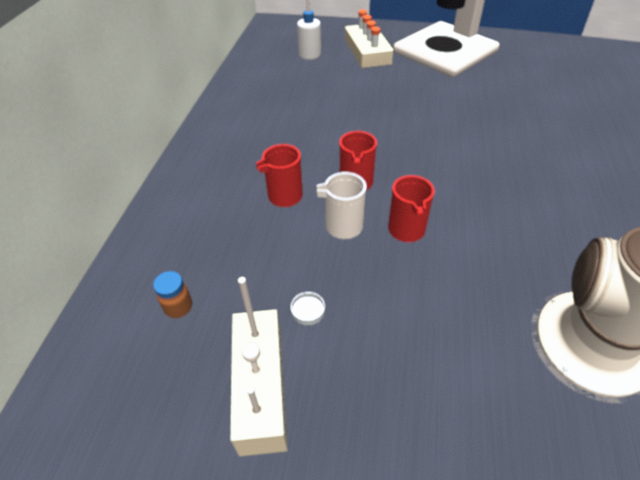

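View pics/top1.png

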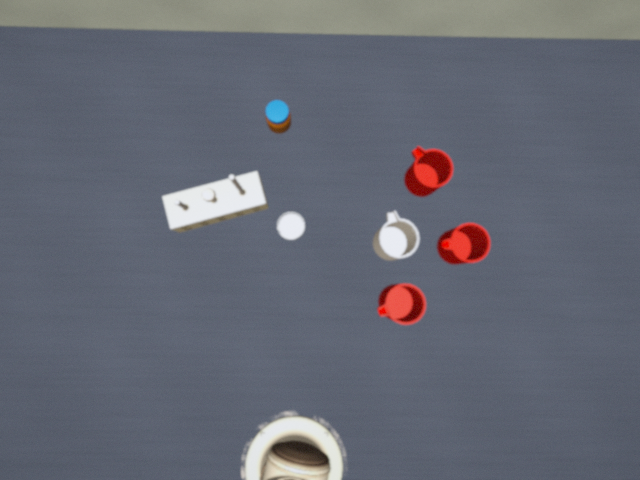

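Side view: the long rod runs from (243,280) down to (254,335) at the rack's far end, and the white beaker is at about (345,205) among red ones. Top view: the rod top is at (232,177). The beaker rim is at about (402,239), with its lip at (392,217), pointing away from the robot.

Run:
```python
from h import *
fs={n:env.grab_frame(n) for n in("side","top")}
f=fs["top"]
a=cv2.resize(f["image"][205:275,360:430],None,fx=8,fy=8,interpolation=cv2.INTER_CUBIC)[:, :]
b=cv2.resize(f["image"][165:235,155:275],None,fx=6,fy=6,interpolation=cv2.INTER_CUBIC)
cv2.imwrite("pics/a.png",a)
s=fs["side"]["image"]
print("top rod",onz(f,232,177.5,.21),onz(fs["side"],243,280,.21))
print("rod70",onz(f,243,192,.07),onz(fs["side"],254.5,336,.07))
print("rim",onz(f,402,239,.11),"lip",onz(f,392,217,.1), "floor",onz(f,393.5,239,.006))
print("side rim",onz(fs["side"],345,188,.11),"lip",onz(fs["side"],320,190,.1))
cv2.imwrite("pics/b.png",cv2.resize(s[160:245,305:385],None,fx=7,fy=7,interpolation=cv2.INTER_CUBIC))
for n,f in fs.items():
  for t in("rack",):
    d=env.trace(f,t)[0]["mask"].astype(np.uint8)
    c=max(cv2.findContours(d,0,1)[0],key=cv2.contourArea)
    bx=cv2.boxPoints(cv2.minAreaRect(c)); print(n,[onz(f,*p,.07)[:2].round(3).tolist() for p in bx])
  for d in env.trace(f,"beaker"):
    m=d["mask"]; hsv=cv2.cvtColor(f["image"],cv2.COLOR_BGR2HSV)
    ys,xs=np.nonzero(m); print(n,d["score"],hsv[m][:,1].mean(),xs.min(),xs.max(),ys.min(),ys.max())
```

```text
top rod [0.55912719 0.11006453 0.21      ] [0.55948897 0.11298317 0.21      ]
rod70 [0.55987113 0.10996084 0.07      ] [0.56112541 0.11691036 0.07      ]
rim [ 0.46212937 -0.21107128  0.11      ] lip [ 0.50719056 -0.19328696  0.1       ] floor [ 0.47181567 -0.21207254  0.006     ]
side rim [ 0.46481978 -0.19671048  0.11      ] lip [ 0.51282817 -0.19467101  0.1       ]
side [[0.625, 0.085], [0.538, 0.062], [0.472, 0.277], [0.542, 0.295]]
side 0.77 189.81918039712716 388 433 176 241
side 0.66 179.33946078431373 339 376 130 189
side 0.61 186.22077338129498 256 303 145 206
top [[0.55, 0.277], [0.608, 0.081], [0.527, 0.058], [0.471, 0.253]]
top 0.96 190.97953964194375 377 425 284 323
top 0.81 214.8086705202312 437 490 223 263
top 0.75 15.988387096774193 373 418 211 259
top 0.66 218.33408450704226 404 452 147 196
```

View pics/a.png

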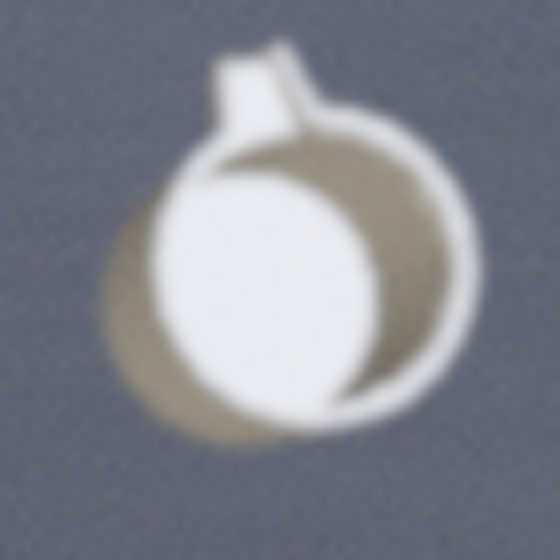

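View pics/b.png

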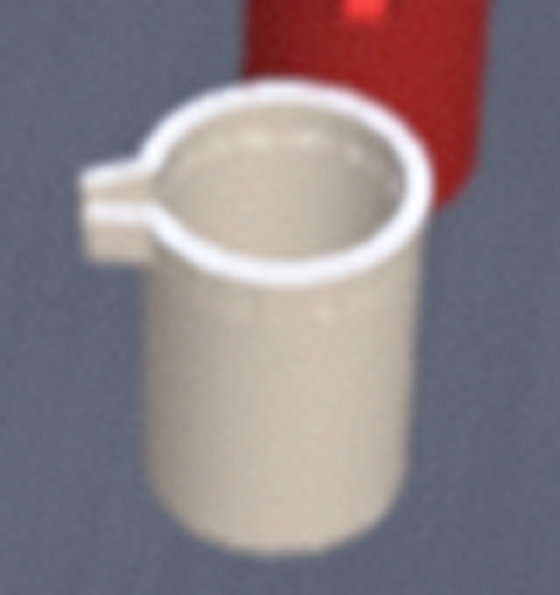

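The top crop puts the rim centre at image pixel (399.5,238.5) and the lip tip at (391.5,211.5). The side crop puts them at (346,186) and (316.7,187.4). I'll turn these into a pose and check that the plan is reachable.

```bash
cat >> h.py <<'E'
def tool(t,psi,flip=0):
    """t: tilt of rod toward lip dir psi (deg). tool z = -rod axis"""
    t,p=np.radians([t,psi]); l=np.array([np.cos(p),np.sin(p),0]); a=np.sin(t)*l+np.cos(t)*np.array([0,0,1])
    z=-a; y=np.cross([0,0,1],l)*(-1 if flip else 1); x=np.cross(y,z)
    return np.c_[x,y,z],a
def eul(M): return R.from_matrix(M).as_euler('xyz',degrees=True)
E
python3 - <<'E'
from h import *
T=env.grab_frame("top");S=env.grab_frame("side")
m=[d["mask"] for d in env.trace(T,"beaker") if cv2.cvtColor(T["image"],cv2.COLOR_BGR2HSV)[d["mask"]][:,1].mean()<60]
c1=onz(T,399.5,238.5,.11);l1=onz(T,391.5,211.5,.11)
c2=onz(S,346,185.8,.11);l2=onz(S,316.7,187.4,.11)
for c,l in((c1,l1),(c2,l2)):
    d=(l-c)[:2]; print(c,l,np.linalg.norm(d),np.degrees(np.arctan2(d[1],d[0])))
c=(c1+c2)/2
psi=17
for flip in(0,1):
    for t in(0,20,32):
        M,a=tool(t,psi,flip)
        for nm,p in(("pl",np.array([c[0],c[1],.01])-.024*np.r_[np.cos(.3),np.sin(.3),0]+a*.146),("rack",np.array([.559,.112,.156])),("up",np.array([.559,.112,.30]))):
            q=env.inverse_kinematics(p,eul(M)); print(flip,t,nm,None if q is None else np.round(q,0))
E
```

```text
[ 0.46306926 -0.20612143  0.11      ] [ 0.51680445 -0.19068875  0.11      ] 0.055907404463202734 16.023998125382903
[ 0.46379996 -0.2031847   0.11      ] [ 0.51819064 -0.19012021  0.11      ] 0.05593770659628106 13.506425006005973
0 0 pl [ -7.  11. -22.   0. -57. -66.]
0 0 rack [  28.   19.  -11.    0.  -60. -101.]
0 0 up [  28.   14.    3.    0.  -79. -101.]
0 20 pl [ -1.  25.  -9.   6. -76. -75.]
0 20 rack [ 26.  30.   6.  -3. -85. -98.]
0 20 up [  26.   26.   19.   -3. -103.  -99.]
0 32 pl [  2.  34.   0.   8. -87. -77.]
0 32 rack [ 25.  37.  15.  -4. -99. -97.]
0 32 up [  25.   33.   28.   -5. -116.  -99.]
1 0 pl [ -7.  11. -22.   0. -57. 114.]
1 0 rack [ 28.  19. -11.   0. -60.  79.]
1 0 up [ 28.  14.   3.   0. -79.  79.]
1 20 pl [ -1.  25.  -9.   6. -76. 105.]
1 20 rack [ 26.  30.   6.  -3. -85.  82.]
1 20 up [  26.   26.   19.   -3. -103.   81.]
1 32 pl [  2.  34.   0.   8. -87. 103.]
1 32 rack [ 25.  37.  15.  -4. -99.  83.]
1 32 up [  25.   33.   28.   -5. -116.   81.]
```

Run:
```python
from h import *
M,a=tool(0,15); e=eul(M)
env.gripper_to(0.6)
env.goto([.559,.112,.30],e)
print(env.move_straight([.559,.112,.156],rate=.12,force_limit=8))
env.gripper_to(0,grasp_force=25)
s=env.read_state(); print(s["clock"],s["position"],s["opening"],s["finger_force"],s["force"])
env.move_straight([.559,.112,.30],rate=.12)
s=env.read_state(); print(s["clock"],s["opening"],s["finger_force"],s["force"])
# carry to above the beaker
c=np.array([.4634,-.2047]); l=np.array([np.cos(np.radians(15)),np.sin(np.radians(15))])
M,a=tool(12,15)
foot=np.r_[c-.012*l,.15]
env.goto(foot+a*.146,eul(M))
s=env.read_state(); print(s["clock"],s["opening"],s["finger_force"],s["force"],s["position"],s["tool_rot"])
for n in("side","top"):
    f=env.grab_frame(n); cv2.imwrite(f"pics/{n}2.png",f["image"])
    print(n,proj(f,[foot,foot+a*.2]), [ (d["xyz"],d["score"]) for d in env.search_frame(f,"stirring_rod")])
    x,y=(260,60) if n=="side" else (330,160)
    cv2.imwrite(f"pics/{n}2c.png",cv2.resize(f["image"][y:y+190,x:x+190],None,fx=3,fy=3,interpolation=cv2.INTER_CUBIC))
im=[cv2.imread(f"pics/{n}2c.png")[:,:400 if 0 else None] for n in("side","top")]
cv2.imwrite("pics/c2.png",cv2.resize(np.hstack(im),(800,400)))
```

```text
False
5.925 [0.55900398 0.11196801 0.15597199] 0.10166984635001196 24.99991272110492 [ 0.49988106 -0.21642945 -0.12754336]
7.275 0.10406089347653857 24.99993325676769 [ 0.03246578 -1.01424491 -1.67352616]
8.4833 0.1068038551360476 25.000002994202077 [ 0.34821487  0.67718405 -1.34673951] [ 0.48157899 -0.19926703  0.29279271] [ 179.99657611  -11.9644482  -164.94694791]
side [[353.23174138 168.5967589 ]
 [330.41240068  72.06098862]] [([0.4744, -0.1937, 0.2373], 0.96)]
top [[404.30885173 242.45696412]
 [421.99148837 204.50000164]] [([0.465, -0.1982, 0.2098], 0.45)]
```

View pics/c2.png

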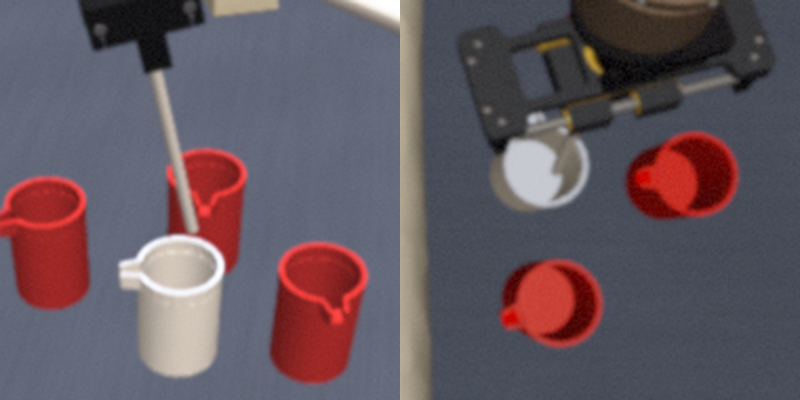

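The foot shows at (352,170) in the side view and (404.6,242) in the top view, within about 1 px of the prediction. I'll lower it and then tilt it into the lip.

```bash
cat >> h.py <<'E'
c=np.array([.4634,-.2047]); l=np.array([np.cos(np.radians(15)),np.sin(np.radians(15))])
def go(fx,z,t,rate=.06,fl=None,L=.146):
    M,a=tool(t,15); 
    return env.move_straight(np.r_[c+fx*l,z]+a*L,rotation=eul(M),rate=rate,force_limit=fl)
def st():
    s=env.read_state(); f=s["force"]; print("t",round(s["clock"],2),"F",np.round([f[:2]@l,f[:2]@[-l[1],l[0]],f[2]],2),s["position"].round(4),round(s["opening"],3),round(s["finger_force"],1)); return s
E
python3 - <<'E'
from h import *
go(-.022,.15,20); st()
print(go(-.022,.025,20,fl=8)); st()
print(go(-.022,.0,20,rate=.02,fl=3)); s=st()
M,a=tool(20,15); foot=s["position"]-a*.146; print(foot)
env.dwell(.2)
z=foot[2]+.0025
go(-.022,z,20,rate=.02); st()
print(go(-.025,z+.001,26,rate=.03,fl=4)); st()
for n in("side","top"):
    f=env.grab_frame(n); 
    x,y=(260,60) if n=="side" else (330,160)
    cv2.imwrite(f"pics/{n}3c.png",cv2.resize(f["image"][y:y+190,x:x+190],None,fx=3,fy=3,interpolation=cv2.INTER_CUBIC))
cv2.imwrite("pics/c3.png",cv2.resize(np.hstack([cv2.imread(f"pics/{n}3c.png") for n in("side","top")]),(800,400)))
E
```

```text
t 9.02 F [-0.61  0.19 -0.66] [ 0.4911 -0.1966  0.2859] 0.104 25.0
False
t 11.25 F [ 0.04  0.32 -0.53] [ 0.4905 -0.1975  0.1624] 0.104 25.0
True
t 12.08 F [ 0.89 -0.84  3.29] [ 0.4908 -0.1976  0.1453] 0.1 25.0
[ 0.44254817 -0.21047509  0.00813055]
t 12.6 F [ 0.3  -0.14 -1.27] [ 0.4896 -0.1973  0.1471] 0.101 25.0
False
t 13.16 F [-0.19  0.34 -0.75] [ 0.5008 -0.1945  0.1424] 0.108 25.0
```

View pics/c3.png

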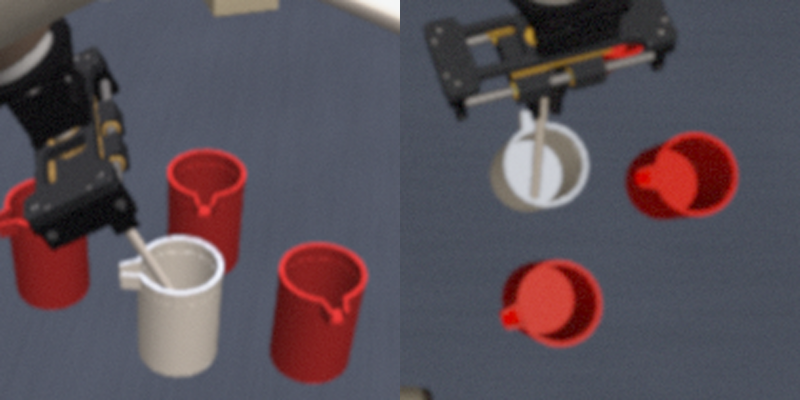

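The rod is inside the beaker and clear of the rim, heading for the lip. I'll tilt until it makes contact.

Run:
```python
from h import *
z=.0105
for t in(28,30,31,32,33,34,35):
    h=go(-.025,z,t,rate=.02,fl=3); s=st(); print(t,h)
    if h: break
T=env.grab_frame("top");S=env.grab_frame("side")
A=cv2.resize(T["image"][195:265,365:435],(400,400),interpolation=cv2.INTER_CUBIC)
B=cv2.resize(S["image"][150:230,300:380],(400,400),interpolation=cv2.INTER_CUBIC)
cv2.imwrite("pics/c4.png",np.hstack([B,A]))
```

```text
t 13.69 F [ 0.25 -0.51 -1.  ] [ 0.5056 -0.1933  0.1391] 0.108 25.0
28 False
t 14.1 F [ 1.08 -0.45 -0.13] [ 0.5101 -0.1922  0.1366] 0.105 25.0
30 False
t 14.38 F [-0.17  0.37 -0.65] [ 0.5121 -0.1917  0.1354] 0.105 25.0
31 False
t 14.65 F [ 0.16 -0.17 -0.36] [ 0.5138 -0.1911  0.1339] 0.106 25.0
32 False
t 14.93 F [-1.31  0.08 -0.09] [ 0.5157 -0.1906  0.1328] 0.104 25.0
33 False
t 15.2 F [-1.25 -0.34  1.31] [ 0.518  -0.1901  0.1315] 0.102 25.0
34 False
t 15.47 F [-2.04 -0.41  0.75] [ 0.5201 -0.1894  0.1296] 0.104 25.0
35 False
```

View pics/c4.png

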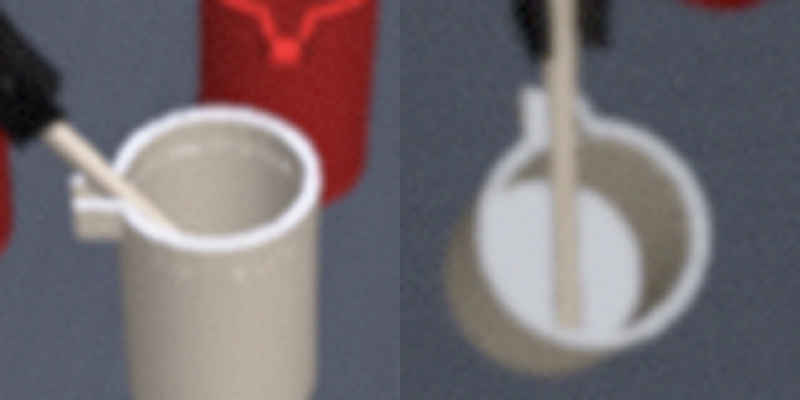

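Contact began at about 32–33°, which matches the trough bottom (the rim would have stopped it at 28°), so the rod is in the lip gap at top-crop (565,130). The beaker has slid about 5 mm. Now I'll set the foot down and release.

Run:
```python
from h import *
go(-.025,.0092,34.5,rate=.01,fl=3); st()
env.gripper_to(.25); env.dwell(.3); st()
env.gripper_to(.5)
go(-.025,.0092,34.5,rate=.08,L=.28); s=st()
M,a=tool(34.5,15)
env.move_straight(s["position"]+[-.0,0,.12],rate=.15); env.dwell(.5); st()
T=env.grab_frame("top");S=env.grab_frame("side")
A=cv2.resize(T["image"][165:265,345:445],(400,400),interpolation=cv2.INTER_CUBIC)
B=cv2.resize(S["image"][130:250,280:400],(400,400),interpolation=cv2.INTER_CUBIC)
cv2.imwrite("pics/c5.png",np.hstack([B,A]))
```

```text
t 15.84 F [-1.52 -0.39 -0.6 ] [ 0.5189 -0.1899  0.1297] 0.105 25.0
t 16.71 F [ 0.46 -0.17  0.16] [ 0.5191 -0.1898  0.1295] 0.248 0.0
t 19.23 F [-0.1  -0.03  0.42] [ 0.5922 -0.1702  0.2397] 0.499 0.0
t 20.68 F [-0.01 -0.58  0.03] [ 0.5921 -0.1702  0.3596] 0.498 0.0
```

View pics/c5.png

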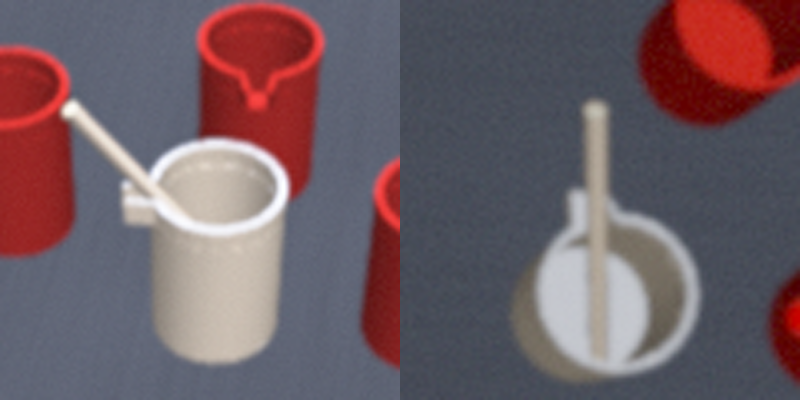

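The rod stands in the beaker with its tip at side crop (70,110), leaning out over the lip. The beaker is upright and the gripper is clear. I'll check that everything is still, then hand in.

Run:
```python
from h import *
f=env.grab_frame("top"); p=onz(f,393.75,192,.172)[:2]; b=onz(f,345+(617-400)/4,165+292/4,.11)[:2]
ang=np.radians(15); d=p-b; print(p,b,"moved",np.linalg.norm(b-c),"top x,y",d@l,d@[-l[1],l[0]])
env.dwell(1); g=env.grab_frame("top")
d=cv2.absdiff(f["image"],g["image"])[150:270,345:445]; print(d.mean(),d.max())
print(env.close_job())
```

```text
[ 0.54417779 -0.18477722] [ 0.46405636 -0.20563534] moved 0.0011426568283853344 top x,y 0.08278983677196593 -0.0005895614674144151
2.3650277777777777 23
the job is handed in; nothing more can be done
None
```

The job is handed in: the stirring rod stands on the beaker's floor and leans out over the lip, its top about 83 mm from the axis and on the lip's centre line, and the beaker is upright and only a few millimetres from where it began; the hand-in returned no verdict.

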